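# Find the hardware case that rattles

## Task

One of the three blue hardware cases has come loose inside and rattles. From the robot's left to its right, lift each case clear of the bench, shake it by tipping it well end-down, and stand it back on the bench (the last may stay in hand if it is the one); leave the other things on the bench where they are. Then finish while holding the rattling case up level and still over the middle of the green mat, 15 to 25 cm above it, with the other two cases standing on the bench.

Things in the scene. Friction and masses are not known exactly. Their poses are not given: they have to be found in the camera images.
- case_left_center (a point): Robot's leftmost (+y) of three identical: sealed blue hardware case, grey lid, steel latches on its short ends; 60 wide, 110 long, 50 mm high, grip across the 60 mm. Point: its centre, 25 mm up; y along its length, x across, z up. Cases weigh 0.17 to 0.33 kg at random: weight tells nothing. Which one rattles is drawn anew each time.
- case_middle_center (a point): Middle one of three identical: sealed blue hardware case, grey lid, steel latches on its short ends; 60 wide, 110 long, 50 mm high, grip across the 60 mm. Point: its centre, 25 mm up; y along its length, x across, z up. Two cases are silent, all fast inside; in the third a 32 mm, 134 g steel ball lies loose.
- case_right_center (a point): Robot's rightmost (-y) of three identical: sealed blue hardware case, grey lid, steel latches on its short ends; 60 wide, 110 long, 50 mm high, grip across the 60 mm. Point: its centre, 25 mm up; y along its length, x across, z up. A loose ball rolls 68 mm end to end once tipped over 8 degrees and stays put when level: up to 0.09 N m shift from end to end.
- mat: green hand-over mat, 150 x 150 mm, 3 mm thick, fixed flat on the bench towards its far side from the robot; origin at the centre of its underside
- glue: white glue bottle, 54 mm wide, 150 mm tall, base centre; a bystander, leave alone
- tape: yellow tape roll lying flat, 90 mm across, 24 mm high, underside centre; a bystander, leave alone
Things that resemble listed ones, but are neither listed nor needed, are in the scene too. Leave any purple or yellow look-alike of the part that bears case_left_center alone.

How it is judged:
On the way, in this order (a step that is already met when the one before it is completed fails the run):
1. the left case is held clear of the bench and tipped end-down by more than 12 degrees (height (world z) of case_left_center above 0.07 m and angle between case_left_center's own z axis and vertical above 0.21 rad and contact force between the fingers and case_left above 1 N), for 0.05 s.
2. the middle case is held clear of the bench and tipped end-down by more than 12 degrees (height (world z) of case_middle_center above 0.07 m and angle between case_middle_center's own z axis and vertical above 0.21 rad and contact force between the fingers and case_middle above 1 N), for 0.05 s.
3. the right case is held clear of the bench and tipped end-down by more than 12 degrees (height (world z) of case_right_center above 0.07 m and angle between case_right_center's own z axis and vertical above 0.21 rad and contact force between the fingers and case_right above 1 N), for 0.05 s.
At the end, for the whole second after the job is handed in: The case with the loose ball is held in the fingers, level within 0.2 rad and still, its centre within 50 mm of the mat's centre as seen from above and 0.10 to 0.32 m above the bench; the two others stand upright on the bench, at rest and let go (((distance between loose_ball_c0 and case_left_center below 0.07 m and horizontal distance between case_left_center and mat below 0.05 m and height (world z) of case_left_center between 0.1 and 0.32 m and angle between case_left_center's own z axis and vertical below 0.2 rad and contact force between the fingers and case_left above 1 N and linear speed of case_left below 0.04 m/s and height (world z) of each of case_middle_center, case_right_center below 0.032 m and angle between each of case_middle_center, case_right_center's own z axis and vertical below 0.1 rad and linear speed of each of case_middle, case_right below 0.03 m/s and contact force between the fingers and case_middle below 0.5 N and contact force between the fingers and case_right below 0.5 N) or (distance between loose_ball_c0 and case_middle_center below 0.07 m and horizontal distance between case_middle_center and mat below 0.05 m and height (world z) of case_middle_center between 0.1 and 0.32 m and angle between case_middle_center's own z axis and vertical below 0.2 rad and contact force between the fingers and case_middle above 1 N and linear speed of case_middle below 0.04 m/s and height (world z) of each of case_left_center, case_right_center below 0.032 m and angle between each of case_left_center, case_right_center's own z axis and vertical below 0.1 rad and linear speed of each of case_left, case_right below 0.03 m/s and contact force between the fingers and case_left below 0.5 N and contact force between the fingers and case_right below 0.5 N) or (distance between loose_ball_c0 and case_right_center below 0.07 m and horizontal distance between case_right_center and mat below 0.05 m and height (world z) of case_right_center between 0.1 and 0.32 m and angle between case_right_center's own z axis and vertical below 0.2 rad and contact force between the fingers and case_right above 1 N and linear speed of case_right below 0.04 m/s and height (world z) of each of case_left_center, case_middle_center below 0.032 m and angle between each of case_left_center, case_middle_center's own z axis and vertical below 0.1 rad and linear speed of each of case_left, case_middle below 0.03 m/s and contact force between the fingers and case_left below 0.5 N and contact force between the fingers and case_middle below 0.5 N))); the arm keeps its last pose, push and grip.
It fails at once if a bystander is moved more than 40 mm (distance of any of glue, tape, mallet_c0, driver_c0, offcut_c0, oak_block_c0 from where it was at the start of the episode above 0.04 m).
It also fails if it takes over 72 s, if anything falls off the work surface, if the arm or the gripper's body presses on something with over 40 N, if the wrist force passes 120 N, or if a joint passes its speed limit or range.

## Robot

A 6-joint arm with a two-finger parallel gripper is mounted at the origin on the work surface. World frame = base frame: x ahead of the robot, y to its left, z up, the work surface at z = 0. Lengths are in m, angles in rad, forces in N, time in s.
With the tool pointing down it reaches from about 0.25 to 0.725 m from the base axis. Payload 4 kg.
Tool frame: the origin (TCP) lies midway between the tips of the shut fingers; the grasp point (between the pads) lies pinch_z behind it (pinch_z is the distance from the TCP to the grasp point, in m); z points along the fingers, y is the direction in which the jaws open and shut (so a half turn about z gives the same grasp; the last joint's range is limited). The gripper opens to 85 mm and grips with 20 to 120 N. Pads are 22 mm wide; open, the fingers measure 114 mm over their backs; the gripper's body (76 mm by 85 mm) begins 54 mm behind the grasp point. The pads swing forward as they close: fully open they stand 13 mm farther back than shut.
Start: joints at [1.238, 0.241, 0.005, 1.335, 0, 1.571], TCP at [0.163, 0.473, 0.231] pointing down, gripper open.
Joint ranges: [-2.72, 2.72], [-1.05, 1.87], [-1.09, 1.28], [-1.99, 2.15], [-1.42, 1.44], [-3.14, 3.14]. Speed limits (rad/s): [2.79, 2.79, 3.14, 3.14, 3.14, 3.14].

## Interface

Orientations are given as a unit quaternion [x, y, z, w].
In Python, from workcell import * gives the robot as it stands.
- The arm moves only by the tool move_arm, never from a script. Its argument "motion" is a list of rows, each a list of 3 entries, a list of its own where there are three numbers: the finger opening in mm, from 0 to 85.4, then the shift along the tool's x, y, z in units of 50 mm (1.0 is 50 mm), then the turn about the tool's z in units of 6 degrees (1.0 is 6 degrees). In form: [[claw, [dx, dy, dz], roll], ...]. A call has exactly 10 rows; each row is the pose to reach, as a shift and turn from the pose commanded when the call began, along the tool's axes at that moment; what a row does not reach only later rows make up. A row lasts 1/10 s, in which the tool goes at most 50 mm and 8.59 degrees, less where a joint would pass 70% of its speed; a pose out of reach is approached as far as the arm can. A call with a gripper value outside its range is refused whole. The fingers move at their own pace and stop on an object; the grip force is fixed at half the most. Time passes only in rows, so rows that repeat a pose let the fingers close, or fill a call up. It gives the time, the measured TCP pose, the force and the opening at its end, in the units of the state.
- get_obs(): the state, without advancing time (a new reading comes with each control period).
- camera(name): name is "scene" or "top"; returns a dict with "color" (400x640x3 uint8, red, green, blue), "fx", "fy", "cx", "cy" (pixels), "distortion" ([k1, k2, p1, p2, k3] as OpenCV has them; the pictures are not rectified), "rvec" (rotation vector, rad) and "tvec" (3), from world to camera coordinates, as OpenCV has them. Camera axes: x right, y down, z forward; pixel columns grow to the right and rows downward; lengths in m; the calibration is good to about 2 mm. A picture is of the moment at which its call begins. There is no depth.
- job_done(): hands the job in, once; it reports no verdict.
The state is a dict: "clock": time; "joint_pos": joint angles; "joint_vel": joint speeds; "tau": joint torques, N m; "eef_pos": TCP position; "tool_rot": TCP orientation; "ft_force": force on the tool from outside, world axes, zero at the start; "ft_torque": the same for the moment, N m; "grip_width": finger opening in m.
Only numpy, scipy, OpenCV 4.12 (cv2) and the standard library are available. Lean on these libraries where they do the work, as an engineer would, in place of code of your own. Each camera call takes 0.05 s, during which the arm holds its last target.

## Working session

There is one attempt and no reset: what is moved stays moved. The work goes in short steps, Python scripts to look and compute and a tool call to move; the robot and the scene stay as the last step left them, time stands still between calls to the robot, and variables do not carry over. Pictures are saved under pics/ and viewed, and the job is handed in when it is done.

Besides the shell and the picture viewer there is one more tool, called after "Call:" as name([rows], argument=value, ...), one row to a line, values as JSON. move_arm: Moves the arm, as the interface text tells. Its arguments: {"type":"object","properties":{"motion":{"type":"array","items":{"type":"array"}}},"required":["motion"]}

```bash
mkdir -p pics; ls; python3 - <<'E'
from workcell import *
import cv2
print(get_obs())
for n in ("scene","top"):
    c=camera(n); cv2.imwrite(f"pics/{n}0.png",c["color"][:,:,::-1])
    print({k:v for k,v in c.items() if k!="color"})
E
```

```text
pics
{'clock': 0.0, 'joint_pos': array([1.23801167e+00, 2.41392517e-01, 3.75326633e-03, 1.33518275e+00,
       2.05550263e-05, 1.57080709e+00]), 'joint_vel': array([-9.24147455e-04, -5.28823753e-04,  7.09858581e-04,  2.30851688e-04,
        7.87251790e-06,  5.50764753e-04]), 'tau': array([-1.83311764e-03, -3.72320473e+01,  2.52406830e+01,  1.70802284e-02,
       -3.50825949e-04, -4.99912559e-06]), 'eef_pos': array([0.16313258, 0.47199269, 0.23043424]), 'tool_rot': array([ 1.65630826e-01,  9.86187306e-01, -9.97148055e-04, -1.77882074e-04]), 'ft_force': array([ 0.44693412, -0.29282218,  0.4671898 ]), 'ft_torque': array([0.02285254, 0.0419969 , 0.04848499]), 'grip_width': 0.0852790830114435}
{'fx': 420.763030167937, 'fy': 420.763030167937, 'cx': 322.10254154952327, 'cy': 194.4225018406324, 'distortion': array([-0.10936365,  0.        ,  0.        ,  0.        ,  0.        ]), 'rvec': array([ 1.98811188,  1.23828678, -0.58595866]), 'tvec': array([-0.2297643 , -0.22609633,  1.48329466])}
{'fx': 368.5643809587179, 'fy': 368.5643809587179, 'cx': 322.7857383948373, 'cy': 203.35457683262788, 'distortion': array([-0.00588882,  0.        ,  0.        ,  0.        ,  0.        ]), 'rvec': array([ 2.1390143 , -2.16044638,  0.11403473]), 'tvec': array([0.01091146, 0.45626637, 1.06350588])}
```

View pics/scene0.png

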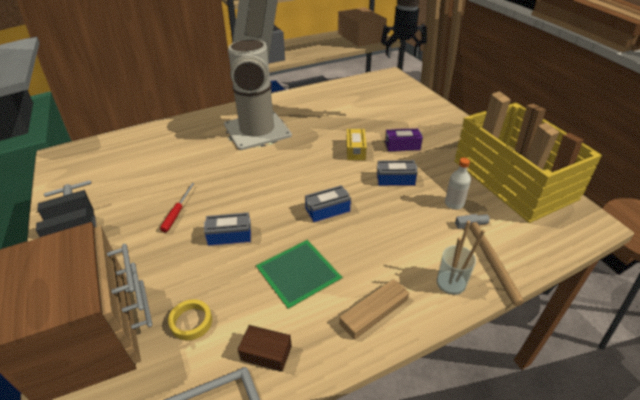

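View pics/top0.png

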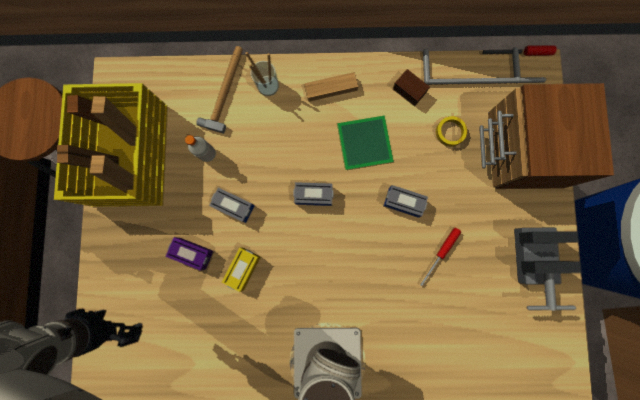

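The top view shows the blue cases near (232,205), (313,194) and (406,201), and the mat near (366,143). The purple and yellow look-alikes are lower left. I'll zoom in to measure them.

```bash
cat > h.py <<'E'
import numpy as np, cv2
from workcell import *
def grab(n,f=None):
    c=camera(n)
    if f: cv2.imwrite(f"pics/{f}.png",c["color"][:,:,::-1])
    return c
def K(c): return np.array([[c["fx"],0,c["cx"]],[0,c["fy"],c["cy"]],[0,0,1.]])
def proj(c,P): return cv2.projectPoints(np.float64(P).reshape(-1,1,3),c["rvec"],c["tvec"],K(c),c["distortion"])[0].reshape(-1,2)
def unproj(c,uv,z):
    n=cv2.undistortPoints(np.float64(uv).reshape(-1,1,2),K(c),c["distortion"]).reshape(-1,2)
    R=cv2.Rodrigues(c["rvec"])[0]; o=-R.T@c["tvec"]
    d=np.c_[n,np.ones(len(n))]@R
    return o+d*((z-o[2])/d[:,2])[:,None]
def box(x,y,yaw,z0=0,z1=.05,L=.11,W=.06):  # yaw: direction of length axis
    u=np.array([np.cos(yaw),np.sin(yaw),0]);v=np.array([-u[1],u[0],0])
    return np.array([[x,y,z]+a*L/2*u+b*W/2*v for z in(z0,z1) for a,b in((1,1),(1,-1),(-1,-1),(-1,1))])
def draw(im,c,B,col,s):
    p=(proj(c,B)*s).astype(int)
    for i in range(4):
        for a,b in((i,(i+1)%4),(4+i,4+(i+1)%4),(i,i+4)): cv2.line(im,tuple(p[a]),tuple(p[b]),col,1)
E
python3 - <<'E'
from h import *
c=grab("top"); im=c["color"][:,:,::-1]
big=cv2.resize(im[110:290,200:440],None,fx=3.3,fy=3.3,interpolation=cv2.INTER_CUBIC)[:, :800]
cv2.imwrite("pics/z0.png",big)
# blue mask for cases, green for mat
hsv=cv2.cvtColor(np.ascontiguousarray(im),cv2.COLOR_BGR2HSV)
g=cv2.inRange(hsv,(50,100,30),(85,255,255)); ct=max(cv2.findContours(g,0,2)[0],key=cv2.contourArea)
r=cv2.minAreaRect(ct); print("mat px",r, unproj(c,[r[0]],.003))
for (u,v) in((232,205),(313,194),(406,201)): print(unproj(c,[(u,v)],.05))
for (u,v) in((232,205),(313,194),(406,201)): print(hsv[v-14:v+15:4,u-24:u+25:6].tolist() if u==313 else '')
E
```

```text
mat px ((365.0146484375, 142.0843963623047), (47.11882400512695, 48.40388488769531), 80.13418579101562) [[ 0.64872725 -0.12536533  0.003     ]]
[[0.45175141 0.27069042 0.05      ]]
[[0.48142601 0.03426434 0.05      ]]
[[ 0.4578518  -0.23490447  0.05      ]]

[[[20, 133, 180], [18, 135, 159], [18, 130, 161], [19, 134, 162], [18, 129, 160], [20, 128, 179], [20, 127, 179], [20, 128, 184], [20, 124, 183]], [[18, 129, 164], [18, 58, 110], [30, 6, 84], [8, 12, 88], [15, 6, 87], [30, 14, 94], [13, 18, 99], [19, 38, 107], [19, 132, 179]], [[18, 131, 156], [21, 25, 102], [20, 8, 98], [24, 32, 150], [28, 26, 129], [36, 20, 127], [175, 16, 97], [21, 19, 94], [19, 125, 184]], [[19, 134, 156], [12, 13, 100], [20, 8, 96], [26, 35, 183], [28, 33, 185], [34, 30, 188], [24, 13, 97], [0, 0, 98], [19, 139, 110]], [[19, 129, 144], [30, 8, 96], [30, 5, 98], [29, 31, 171], [26, 36, 175], [26, 30, 179], [30, 5, 94], [24, 13, 99], [19, 132, 87]], [[19, 131, 175], [12, 13, 97], [30, 11, 90], [135, 7, 78], [90, 4, 63], [30, 10, 50], [30, 5, 49], [23, 35, 94], [19, 129, 107]], [[19, 129, 182], [17, 111, 126], [173, 25, 41], [127, 56, 41], [118, 73, 42], [114, 83, 43], [110, 102, 45], [20, 31, 50], [19, 140, 106]], [[19, 128, 178], [18, 130, 179], [19, 134, 143], [18, 126, 103], [19, 138, 102], [18, 134, 103], [19, 136, 101], [18, 132, 104], [18, 134, 105]]]
```

View pics/z0.png

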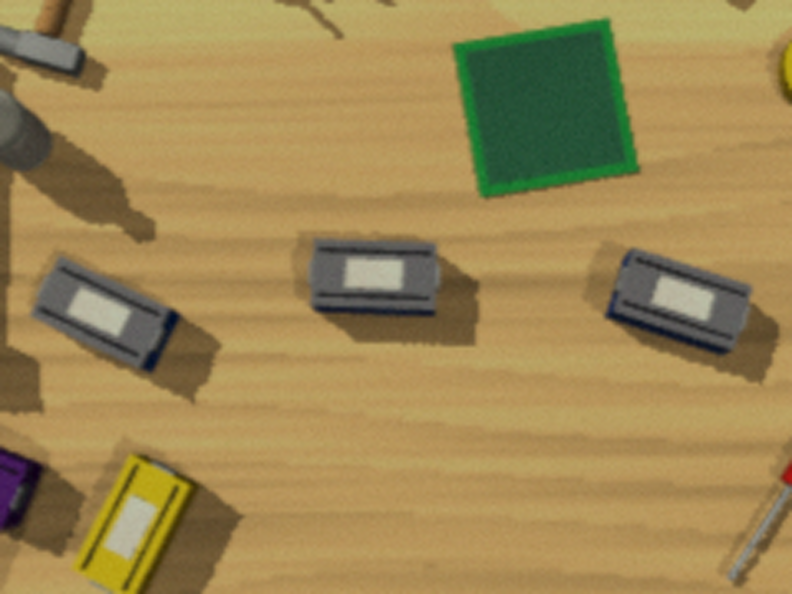

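```bash
cat >> h.py <<'E'
from scipy.optimize import minimize
def fit(c,x,y,yaw,r=40):
    im=np.ascontiguousarray(c["color"][:,:,::-1]); hsv=cv2.cvtColor(im,cv2.COLOR_BGR2HSV)
    m=((hsv[...,1]<85)|((hsv[...,0]>95)&(hsv[...,0]<170))).astype(np.uint8)
    u,v=proj(c,[x,y,.03])[0].astype(int); k=np.zeros_like(m); cv2.circle(k,(int(u),int(v)),r,1,-1); m=m*k
    m=cv2.morphologyEx(m,cv2.MORPH_OPEN,np.ones((3,3)))
    n,l,s,ce=cv2.connectedComponentsWithStats(m); i=1+np.argmax(s[1:,4]); m=(l==i).astype(np.float32)
    S=8
    def cost(q):
        h=cv2.convexHull(np.round(proj(c,box(*q))*2**S).astype(np.int32))
        a=np.zeros(m.shape,np.uint8); cv2.fillConvexPoly(a,h,255,cv2.LINE_AA,S)
        return np.abs(a/255.-m).sum()
    b=None
    for d in(-.2,0,.2):
        o=minimize(cost,[x,y,yaw+d],method="Nelder-Mead",options=dict(initial_simplex=np.array([x,y,yaw+d])+np.array([[0,0,0],[.02,0,0],[0,.02,0],[0,0,.2]]),xatol=2e-4))
        if b is None or o.fun<b.fun:b=o
    return b.x,b.fun,m.sum()
E
python3 - <<'E'
from h import *
c=grab("top"); im=cv2.resize(c["color"][:,:,::-1],None,fx=3,fy=3,interpolation=cv2.INTER_CUBIC)
s=grab("scene"); si=cv2.resize(s["color"][:,:,::-1],None,fx=2,fy=2)
for x,y,w in((.452,.27,1.1),(.481,.034,1.55),(.458,-.235,1.3)):
    q,f,n=fit(c,x,y,w); print(q.round(4),np.degrees(q[2]).round(1),f,n)
    draw(im,c,box(*q),(0,0,255),3); draw(si,s,box(*q),(0,0,255),2)
cv2.imwrite("pics/f0.png",im[480:700,580:1320]); cv2.imwrite("pics/f1.png",si[250:550,350:950])
E
```

```text
[0.455  0.2786 1.129 ] 64.7 80.65490196078431 856.0
[0.4856 0.0348 1.5189] 87.0 76.9843137254902 873.0
[ 0.4603 -0.2372  1.2527] 71.8 88.77254901960785 921.0
```

View pics/f0.png

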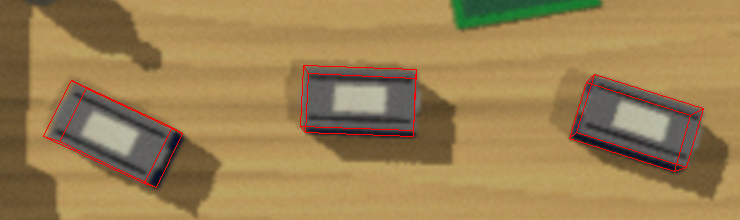

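View pics/f1.png

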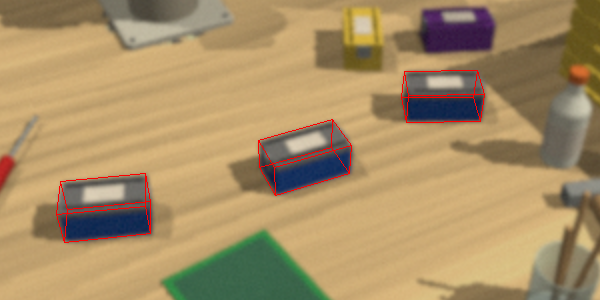

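```bash
cat >> h.py <<'E'
from scipy.spatial.transform import Rotation as Ro
def goto(p,xang=None,o=None):
    """units for a move to TCP p with tool x at world angle xang (deg)"""
    o=o or get_obs(); R=Ro.from_quat(o["tool_rot"]).as_matrix()
    d=R.T@(np.array(p)-o["eef_pos"])/.05
    a=np.degrees(np.arctan2(R[1,0],R[0,0])); r=0 if xang is None else ((a-xang+180)%360-180)/6
    print("t",round(o["clock"],2),"tcp",o["eef_pos"].round(4),"xang",a.round(1),"tilt",np.degrees(np.arccos(-R[2,2])).round(2),"w",round(o["grip_width"],4)," MOVE",d.round(3),"roll",round(r,2))
E
python3 - <<'E'
import workcell; print([n for n in dir(workcell) if n[0]!='_']); 
try: print(workcell.pinch_z)
except Exception as e: print(e)
from h import *
goto((.454,.277,.14),64.7)
E
```

```text
['Unreachable', 'camera', 'get_obs', 'job_done', 'pinch_z']
0.0187
t 0.25 tcp [0.1632 0.4723 0.2309] xang 160.9 tilt 0.06 w 0.0858  MOVE [-6.772 -1.79   1.819] roll 16.04
```

Call:
move_arm([
  [85, [-6.77, -1.79, 1.8], 16.04],
  [85, [-6.77, -1.79, 1.8], 16.04],
  [85, [-6.77, -1.79, 1.8], 16.04],
  [85, [-6.77, -1.79, 1.8], 16.04],
  [85, [-6.77, -1.79, 1.8], 16.04],
  [85, [-6.77, -1.79, 1.8], 16.04],
  [85, [-6.77, -1.79, 1.8], 16.04],
  [85, [-6.77, -1.79, 1.8], 16.04],
  [85, [-6.77, -1.79, 1.8], 16.04],
  [85, [-6.77, -1.79, 1.8], 16.04],
])

```text
clock: 1.25
eef_pos: [0.4545, 0.2764, 0.1406]
tool_rot: [0.796, 0.605, -0.001, -0.0]
ft_force: [0.2, 0.9, -0.0]
grip_width: 0.0852
```

```bash
python3 - <<'E'
from h import *
goto((.454,.277,.008),64.7)
E
```

```text
t 1.25 tcp [0.4545 0.2764 0.1406] xang 74.5 tilt 0.07 w 0.0852  MOVE [ 0.011 -0.011  2.653] roll 1.64
```

Call:
move_arm([
  [85, [0, 0, 0.8], 1.64],
  [85, [0, 0, 1.4], 1.64],
  [85, [0, 0, 2.0], 1.64],
  [85, [0, 0, 2.4], 1.64],
  [85, [0, 0, 2.65], 1.64],
  [85, [0, 0, 2.65], 1.64],
  [50, [0, 0, 2.65], 1.64],
  [50, [0, 0, 2.65], 1.64],
  [50, [0, 0, 2.65], 1.64],
  [50, [0, 0, 2.65], 1.64],
])

```text
clock: 2.25
eef_pos: [0.4553, 0.2782, 0.0104]
tool_rot: [0.843, 0.538, 0.002, -0.0]
ft_force: [-0.1, 0.6, 7.0]
grip_width: 0.06
```

```bash
python3 - <<'E'
from h import *
goto((.454,.277,.15)); o=get_obs(); print(o["ft_force"],o["ft_torque"])
E
```

```text
t 2.25 tcp [0.4553 0.2782 0.0104] xang 65.1 tilt 0.2 w 0.06  MOVE [-0.024 -0.009 -2.792] roll 0
[-0.06834173  0.55224555  7.02969726] [ 0.01110674  0.13037787 -0.00775606]
```

Call:
move_arm([
  [50, [0, 0, -0.2], 0],
  [50, [0, 0, -0.6], 0],
  [50, [0, 0, -1.2], 0],
  [50, [0, 0, -1.8], 0],
  [50, [0, 0, -2.2], 0],
  [50, [0, 0, -2.4], 0],
  [50, [0, 0, -2.4], 0],
  [50, [0, 0, -2.4], 0],
  [50, [0, 0, -2.4], 0],
  [50, [0, 0, -2.4], 0],
])

```text
clock: 3.25
eef_pos: [0.4531, 0.2769, 0.1274]
tool_rot: [0.843, 0.538, -0.001, -0.0]
ft_force: [-1.5, -0.7, -3.5]
grip_width: 0.0593
```

```bash
python3 - <<'E'
from h import *
o=get_obs(); print(o["ft_force"],o["ft_torque"], "tool axes:",Ro.from_quat(o["tool_rot"]).inv().apply(o["ft_torque"]).round(3))
grab("scene","s1");
c=grab("top","t1")
o=get_obs();print("tool axes:",Ro.from_quat(o["tool_rot"]).inv().apply(o["ft_torque"]).round(3))
# plan: collinear with middle: middle center (.4855,.034), yaw 87.5
u=np.array([np.cos(np.radians(87.5)),np.sin(np.radians(87.5))])
p=np.array([.4855,.034])+u*(.110-.025); print(p); goto((*p,.10),87.5)
E
```

```text
[-1.45113217 -0.71851522 -3.48140113] [ 0.0453805  -0.00043856  0.01425165] tool axes: [ 0.019  0.041 -0.014]
tool axes: [-0.02  -0.001 -0.012]
[0.48920765 0.1189191 ]
t 3.35 tcp [0.4535 0.2771 0.1278] xang 65.1 tilt 0.11 w 0.0596  MOVE [-2.569  1.978  0.558] roll -3.73
```

View pics/s1.png

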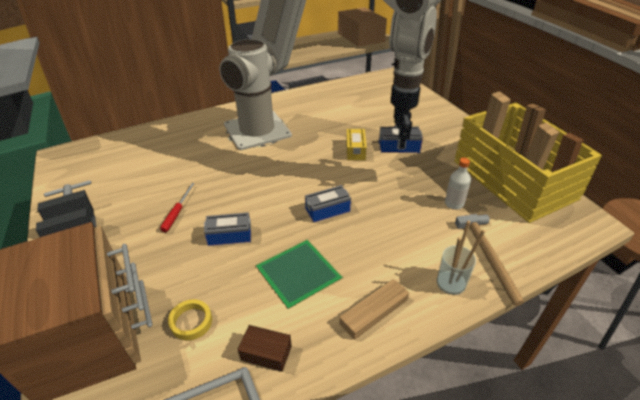

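```bash
python3 - <<'E'
from h import *
u=np.array([np.cos(np.radians(87.5)),np.sin(np.radians(87.5))])
p=np.array([.4855,.034])+u*(.110-.014); print(p); goto((*p,.085),87.5)
E
```

```text
[0.48968746 0.12990863]
t 3.35 tcp [0.4535 0.2771 0.1278] xang 65.1 tilt 0.11 w 0.0596  MOVE [-2.365  1.895  0.858] roll -3.73
```

Call:
move_arm([
  [50, [-0.4, 0.3, 0], -0.9],
  [50, [-1.0, 0.8, 0], -1.9],
  [50, [-1.7, 1.4, 0], -2.8],
  [50, [-2.2, 1.7, 0.2], -3.73],
  [50, [-2.36, 1.89, 0.5], -3.73],
  [50, [-2.36, 1.89, 0.86], -3.73],
  [50, [-2.36, 1.89, 0.86], -3.73],
  [50, [-2.36, 1.89, 0.86], -3.73],
  [50, [-2.36, 1.89, 0.86], -3.73],
  [50, [-2.36, 1.89, 0.86], -3.73],
])

```text
clock: 4.35
eef_pos: [0.4908, 0.1313, 0.0867]
tool_rot: [0.722, 0.692, 0.001, 0.0]
ft_force: [0.5, -0.5, -2.4]
grip_width: 0.0591
```

```bash
cat >> h.py <<'E'
def tq(n=6):
    T=[];F=[]
    for i in range(n):
        o=get_obs(); T.append(Ro.from_quat(o["tool_rot"]).inv().apply(o["ft_torque"])); F.append(o["ft_force"]); camera("top")
    print("t",round(o["clock"],2),"torque tool",np.mean(T,0).round(4),"sd",np.std(T,0).round(4),"F",np.mean(F,0).round(2))
E
python3 - <<'E'
from h import *
tq(6)
grab("top","t2"); c=grab("scene"); cv2.imwrite("pics/s2.png",cv2.resize(c["color"][80:260,240:500,::-1],None,fx=3,fy=3))
u=np.array([np.cos(np.radians(87.5)),np.sin(np.radians(87.5))])
p=np.array([.4855,.034])+u*(.110-.014); print(p); goto((*p,.042),87.5)
E
```

```text
t 4.6 torque tool [0.0141 0.0212 0.0038] sd [0.047  0.0233 0.0315] F [ 0.18 -0.06 -2.63]
[0.48968746 0.12990863]
t 4.75 tcp [0.4902 0.1307 0.0859] xang 87.5 tilt 0.01 w 0.059  MOVE [-0.016 -0.01   0.878] roll 0.01
```

View pics/s2.png

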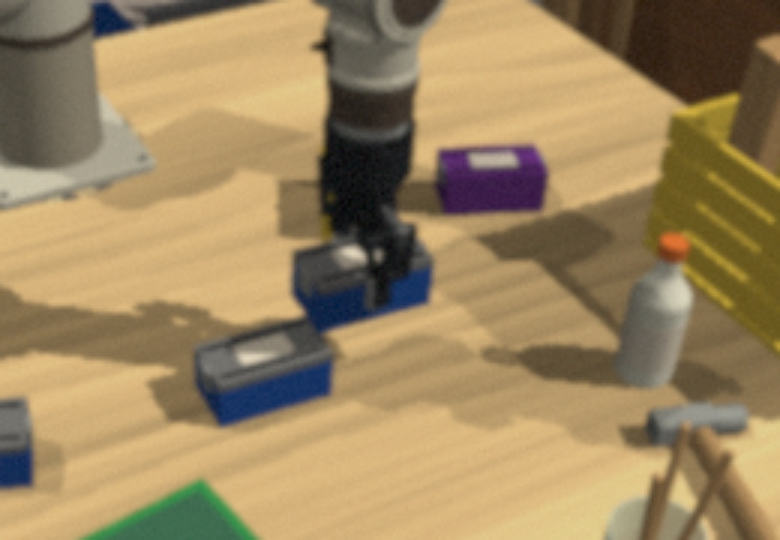

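View pics/t2.png

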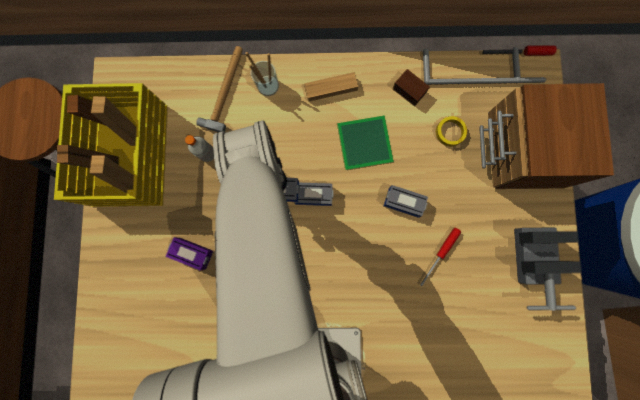

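Call:
move_arm([
  [50, [0, 0, 0.2], 0],
  [50, [0, 0, 0.4], 0],
  [50, [0, 0, 0.5], 0],
  [50, [0, 0, 0.6], 0],
  [50, [0, 0, 0.7], 0],
  [50, [0, 0, 0.75], 0],
  [50, [0, 0, 0.8], 0],
  [50, [0, 0, 0.85], 0],
  [50, [0, 0, 0.9], 0],
  [50, [0, 0, 0.9], 0],
])

```text
clock: 5.75
eef_pos: [0.4931, 0.1352, 0.0442]
tool_rot: [0.721, 0.692, 0.006, -0.001]
ft_force: [-2.0, 11.5, 15.3]
grip_width: 0.0591
```

```bash
python3 - <<'E'
from h import *
o=get_obs();print(o["ft_force"],o["ft_torque"])
c=grab("scene"); cv2.imwrite("pics/s3.png",cv2.resize(c["color"][80:260,240:500,::-1],None,fx=3,fy=3))
goto((.49,.131,.1))
E
```

```text
[-2.00811468 11.45960271 15.31174201] [ 1.53284311  0.7098449  -0.28896038]
t 5.8 tcp [0.4931 0.1352 0.0442] xang 87.7 tilt 0.66 w 0.0592  MOVE [-0.076 -0.052 -1.118] roll 0
```

View pics/s3.png

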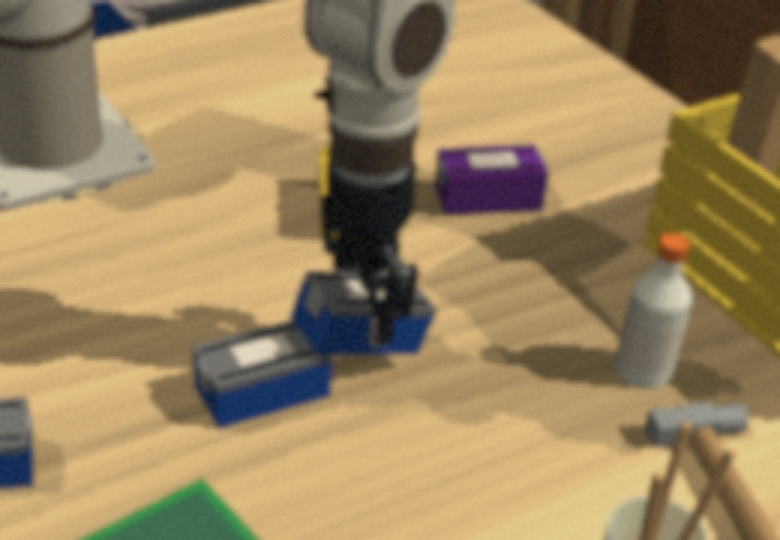

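Call:
move_arm([
  [50, [0, 0, -0.3], 0],
  [50, [0, 0, -0.6], 0],
  [50, [0, 0, -1.0], 0],
  [50, [0, 0, -1.3], 0],
  [50, [0, 0, -1.5], 0],
  [50, [0, 0, -1.5], 0],
  [50, [0, 0, -1.5], 0],
  [50, [0, 0, -1.5], 0],
  [50, [0, 0, -1.5], 0],
  [50, [0, 0, -1.5], 0],
])

```text
clock: 6.8
eef_pos: [0.4898, 0.1305, 0.1151]
tool_rot: [0.722, 0.692, -0.001, -0.0]
ft_force: [0.7, -0.2, -2.4]
grip_width: 0.0597
```

```bash
python3 - <<'E'
from h import *
tq(8)
c=grab("scene"); cv2.imwrite("pics/s4.png",cv2.resize(c["color"][60:240,240:500,::-1],None,fx=3,fy=3))
goto((.49,.131,.1))
E
```

```text
t 7.15 torque tool [ 0.0085  0.0203 -0.0027] sd [0.0232 0.0368 0.026 ] F [ 0.13 -0.07 -2.39]
t 7.25 tcp [0.4902 0.1306 0.1158] xang 87.5 tilt 0.01 w 0.0594  MOVE [ 0.007 -0.005  0.317] roll 0
```

View pics/s4.png

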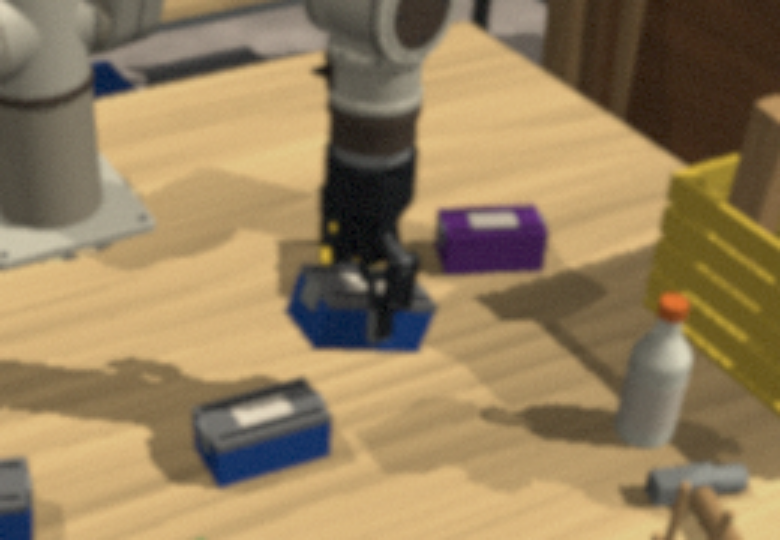

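```bash
cat >> h.py <<'E'
def tbox(x,y,zc,yaw,t):
    B=box(0,0,0,-.025,.025); B=B@Ro.from_euler("y",t,degrees=True).as_matrix().T  # t>0: +x end down
    return B@Ro.from_euler("z",yaw,degrees=True).as_matrix().T+[x,y,zc]
E
python3 - <<'E'
from h import *
c=grab("scene");o=get_obs();p=o["eef_pos"]
big=cv2.resize(c["color"][60:240,240:500,::-1],None,fx=3,fy=3)
for t,col in((10,(0,255,0)),(16,(0,0,255)),(22,(255,255,0))):
    im=cv2.resize(c["color"][:,:,::-1],None,fx=3,fy=3); draw(im,c,tbox(p[0],p[1],p[2]+.0146,87.5,t),col,3); 
    cv2.imwrite(f"pics/tt{t}.png",im[350:560,950:1250])
cv2.imwrite("pics/tt.png",np.hstack([cv2.imread(f"pics/tt{t}.png")[:,40:300] for t in(10,16,22)]))
E
```

```text
(no output)
```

View pics/tt.png

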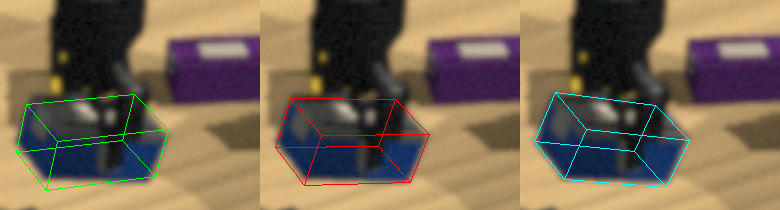

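```bash
python3 - <<'E'
from h import *
c=grab("top"); q=fit(c,.4855,.034,1.53); print(q)
u=np.array([np.cos(np.radians(87.5)),np.sin(np.radians(87.5))])
p=np.array([.4855,.034])-u*(.110-.014); print(p); goto((*p,.115),87.5); goto((*p,.040),87.5)
T=[];tt=[]
for i in range(8):
    o=get_obs();T.append(o["tau"]);camera("top")
print(np.mean(T,0).round(3),np.std(T,0).round(3))
E
```

```text
(array([0.49755945, 0.0873412 , 1.28593932]), np.float64(796.650980392157), np.float32(1638.0))
[ 0.48131254 -0.06190863]
t 7.35 tcp [0.4902 0.1306 0.1159] xang 87.5 tilt 0.01 w 0.0592  MOVE [-3.855 -0.012  0.017] roll 0.0
t 7.35 tcp [0.4902 0.1306 0.1159] xang 87.5 tilt 0.01 w 0.0592  MOVE [-3.855 -0.012  1.517] roll 0.0
[ 0.0000e+00 -4.0627e+01  2.3669e+01  2.0000e-03 -4.0000e-03 -0.0000e+00] [0.001 0.005 0.001 0.    0.    0.   ]
```

```bash
python3 - <<'E'
from h import *
goto((.455,.27,.085)); goto((.455,.27,.009))
E
```

```text
t 7.75 tcp [0.4902 0.1306 0.1158] xang 87.5 tilt 0.0 w 0.0595  MOVE [ 2.755 -0.824  0.616] roll 0
t 7.75 tcp [0.4902 0.1306 0.1158] xang 87.5 tilt 0.0 w 0.0595  MOVE [ 2.755 -0.824  2.136] roll 0
```

Call:
move_arm([
  [50, [0.7, -0.2, 0], 0],
  [50, [1.6, -0.5, 0], 0],
  [50, [2.4, -0.7, 0.3], 0],
  [50, [2.75, -0.82, 0.8], 0],
  [50, [2.75, -0.82, 1.3], 0],
  [50, [2.75, -0.82, 1.7], 0],
  [50, [2.75, -0.82, 1.85], 0],
  [50, [2.75, -0.82, 1.95], 0],
  [50, [2.75, -0.82, 2.05], 0],
  [50, [2.75, -0.82, 2.13], 0],
])

```text
clock: 8.75
eef_pos: [0.4577, 0.2684, 0.0132]
tool_rot: [0.723, 0.691, 0.002, 0.002]
ft_force: [-2.6, -10.2, 21.0]
grip_width: 0.0593
```

```bash
python3 - <<'E'
from h import *
o=get_obs();print(o["ft_force"],o["ft_torque"])
c=grab("scene"); cv2.imwrite("pics/s5.png",cv2.resize(c["color"][60:240,240:500,::-1],None,fx=3,fy=3))
goto((.455,.27,.1))
E
```

```text
[ -2.60576703 -10.22436975  21.00253077] [-1.25484112  0.50016127 -0.00494221]
t 8.8 tcp [0.4578 0.2685 0.0127] xang 87.4 tilt 0.34 w 0.0595  MOVE [ 0.026 -0.047 -1.747] roll 0
```

View pics/s5.png

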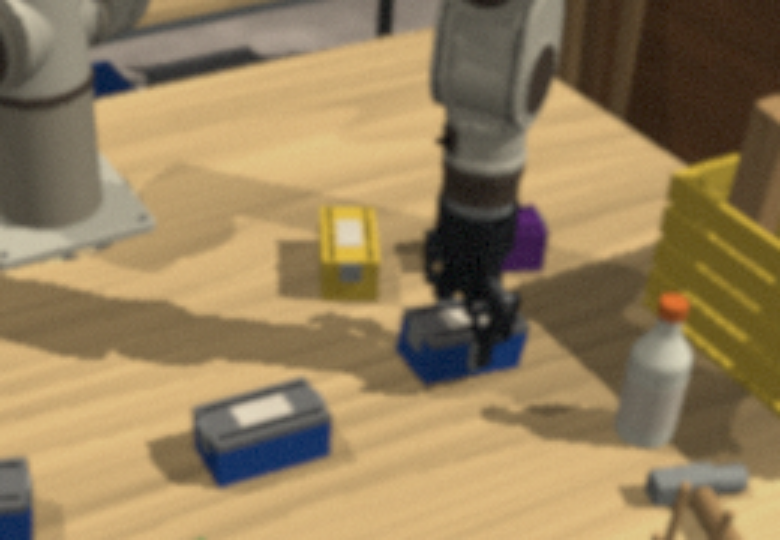

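Call:
move_arm([
  [85, [0, 0, 0], 0],
  [85, [0, 0, 0], 0],
  [85, [0, 0, 0], 0],
  [85, [0, 0, -0.4], 0],
  [85, [0, 0, -1.0], 0],
  [85, [0, 0, -1.6], 0],
  [85, [0, 0, -2.0], 0],
  [85, [-1.2, 0.2, -2.0], 0],
  [85, [-2.4, 0.3, -2.0], 0],
  [85, [-2.6, 0.3, -2.0], 0],
])

```text
clock: 9.8
eef_pos: [0.4643, 0.1371, 0.1094]
tool_rot: [0.722, 0.691, -0.0, 0.0]
ft_force: [-0.4, -0.6, -0.8]
grip_width: 0.0855
```

```bash
python3 - <<'E'
from h import *
c=grab("top","t5"); o=get_obs(); print(o["tau"].round(4))
s=grab("scene"); cv2.imwrite("pics/s6.png",cv2.resize(s["color"][60:260,200:460,::-1],None,fx=3,fy=3))
print(fit(c,.457,.27,1.53)); print(fit(c,.4855,.034,1.53))
goto((.4855,.034,.09),87.5)
E
```

```text
[  2.6111 -36.6838  24.4353  -0.8624   0.6182  -0.2316]
(array([0.52012877, 0.2835123 , 1.96627871]), np.float64(3332.5294117647054), np.float32(4357.0))
(array([0.48593443, 0.03273109, 1.51110296]), np.float64(72.07843137254902), np.float32(870.0))
t 9.9 tcp [0.464  0.136  0.1092] xang 87.2 tilt 0.1 w 0.0847  MOVE [-2.017  0.527  0.386] roll -0.04
```

View pics/t5.png

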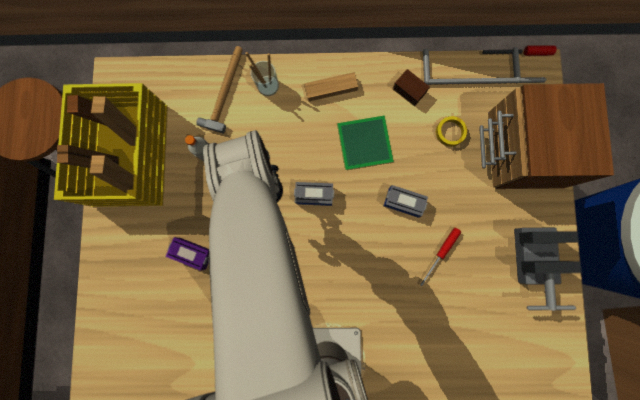

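View pics/s6.png

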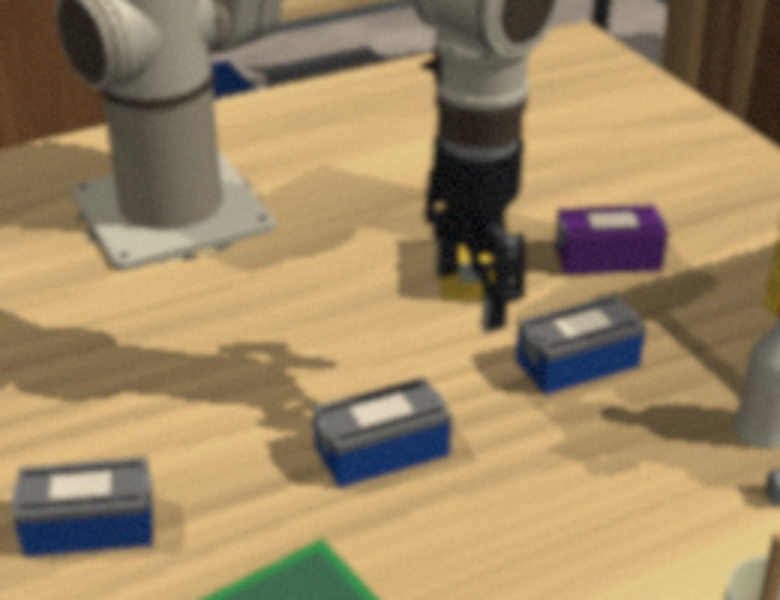

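Call:
move_arm([
  [85, [-0.8, 0.3, 0], -0.04],
  [85, [-1.6, 0.53, 0], -0.04],
  [85, [-2.03, 0.53, 0.2], -0.04],
  [85, [-2.03, 0.53, 0.8], -0.04],
  [85, [-2.03, 0.53, 1.5], -0.04],
  [85, [-2.03, 0.53, 1.9], -0.04],
  [85, [-2.03, 0.53, 2.0], -0.04],
  [50, [-2.03, 0.53, 2.0], -0.04],
  [50, [-2.03, 0.53, 2.0], -0.04],
  [50, [-2.03, 0.53, 2.0], -0.04],
])

```text
clock: 10.9
eef_pos: [0.4879, 0.0371, 0.0106]
tool_rot: [0.721, 0.693, 0.001, 0.001]
ft_force: [0.8, 0.4, -3.1]
grip_width: 0.0595
```

```bash
python3 - <<'E'
from h import *
goto((.4858,.0335,.009))
E
```

```text
t 10.9 tcp [0.4879 0.0371 0.0106] xang 87.8 tilt 0.15 w 0.0595  MOVE [-0.073 -0.04   0.031] roll 0
```

Call:
move_arm([
  [50, [0, 0, -0.3], 0],
  [50, [0, 0, -0.8], 0],
  [50, [0, 0, -1.4], 0],
  [50, [0, 0, -1.9], 0],
  [50, [0, 0, -2.0], 0],
  [50, [0, 0, -2.0], 0],
  [50, [0, 0, -2.0], 0],
  [50, [0, 0, -2.0], 0],
  [50, [0, 0, -2.0], 0],
  [50, [0, 0, -2.0], 0],
])

```text
clock: 11.9
eef_pos: [0.4861, 0.0366, 0.1084]
tool_rot: [0.721, 0.693, -0.001, -0.001]
ft_force: [0.7, 0.2, -3.1]
grip_width: 0.0592
```

```bash
python3 - <<'E'
from h import *
tq(6);print(get_obs()["tau"].round(4))
c=grab("top","t6")
q=fit(c,.4605,-.238,1.25); print(q)
u=np.array([np.cos(np.radians(71.8)),np.sin(np.radians(71.8))])
p=np.array([.4605,-.238])+u*.096; print(p); goto((*p,.088),71.8);
E
```

```text
t 12.15 torque tool [-0.0049 -0.0034  0.0056] sd [0.0309 0.0189 0.0334] F [ 0.26 -0.03 -3.12]
[-1.00000e-04 -3.90011e+01  2.33707e+01  6.00000e-03 -7.60000e-03
  0.00000e+00]
(array([ 0.46026923, -0.23739083,  1.26121368]), np.float64(88.5764705882353), np.float32(921.0))
[ 0.49048415 -0.14680268]
t 12.25 tcp [0.4867 0.0367 0.1093] xang 87.8 tilt 0.0 w 0.0594  MOVE [-3.664  0.219  0.426] roll 2.66
```

Call:
move_arm([
  [50, [-0.5, 0.0, 0], 0.5],
  [50, [-1.2, 0.1, 0], 1.2],
  [50, [-2.1, 0.15, 0], 2.0],
  [50, [-2.9, 0.22, 0], 2.66],
  [50, [-3.4, 0.22, 0.1], 2.66],
  [50, [-3.66, 0.22, 0.3], 2.66],
  [50, [-3.66, 0.22, 0.45], 2.66],
  [50, [-3.66, 0.22, 0.45], 2.66],
  [50, [-3.66, 0.22, 0.45], 2.66],
  [50, [-3.66, 0.22, 0.45], 2.66],
])

```text
clock: 13.25
eef_pos: [0.4908, -0.1454, 0.087]
tool_rot: [0.809, 0.587, 0.0, -0.0]
ft_force: [-0.9, -0.4, -2.4]
grip_width: 0.0589
```

```bash
python3 - <<'E'
from h import *
tq(3);print(get_obs()["tau"].round(4))
c=grab("scene"); cv2.imwrite("pics/s7.png",cv2.resize(c["color"][120:300,160:420,::-1],None,fx=3,fy=3))
goto((.4905,-.1468,.041),71.8)
E
```

```text
t 13.35 torque tool [-0.0244  0.0503  0.0345] sd [0.0234 0.0183 0.006 ] F [-0.51 -0.07 -2.6 ]
[ 1.36000e-02 -4.17147e+01  2.28871e+01 -2.00000e-03 -5.05000e-02
  1.00000e-03]
t 13.45 tcp [ 0.4909 -0.1461  0.0872] xang 71.9 tilt 0.04 w 0.0594  MOVE [-0.017 -0.003  0.924] roll 0.01
```

View pics/s7.png

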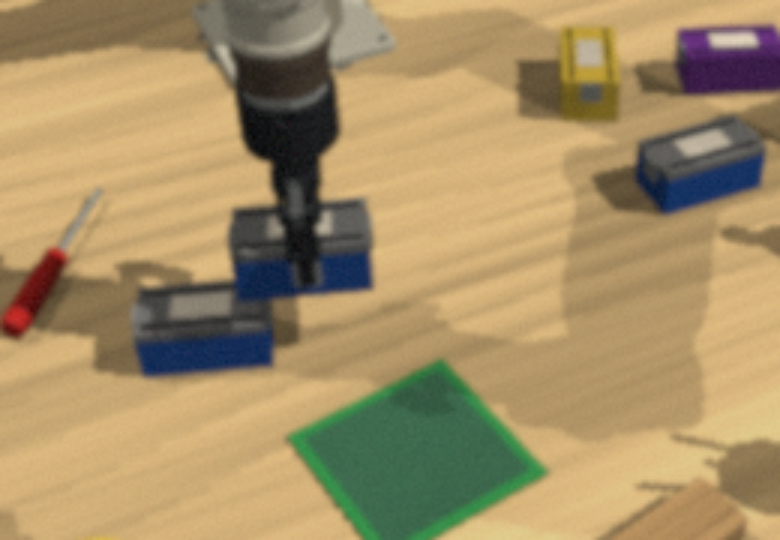

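Call:
move_arm([
  [50, [0, 0, 0.25], 0],
  [50, [0, 0, 0.45], 0],
  [50, [0, 0, 0.53], 0],
  [50, [0, 0, 0.6], 0],
  [50, [0, 0, 0.7], 0],
  [50, [0, 0, 0.78], 0],
  [50, [0, 0, 0.85], 0],
  [50, [0, 0, 0.9], 0],
  [50, [0, 0, 0.95], 0],
  [50, [0, 0, 0.95], 0],
])

```text
clock: 14.45
eef_pos: [0.4947, -0.1444, 0.0429]
tool_rot: [0.809, 0.587, 0.005, 0.001]
ft_force: [1.4, 10.1, 13.6]
grip_width: 0.0593
```

Call:
move_arm([
  [50, [0, 0, -0.3], 0],
  [50, [0, 0, -0.6], 0],
  [50, [0, 0, -1.0], 0],
  [50, [0, 0, -1.3], 0],
  [50, [0, 0, -1.5], 0],
  [50, [0, 0, -1.5], 0],
  [50, [0, 0, -1.5], 0],
  [50, [0, 0, -1.5], 0],
  [50, [0, 0, -1.5], 0],
  [50, [0, 0, -1.5], 0],
])

```text
clock: 15.45
eef_pos: [0.4901, -0.1465, 0.1136]
tool_rot: [0.81, 0.586, -0.0, -0.001]
ft_force: [0.1, 0.3, -3.4]
grip_width: 0.0594
```

```bash
python3 - <<'E'
from h import *
tq(8);print(get_obs()["tau"].round(4))
c=grab("scene");o=get_obs();p=o["eef_pos"]
def crop(t):
    im=cv2.resize(c["color"][:,:,::-1],None,fx=3,fy=3)
    if t is not None: draw(im,c,tbox(p[0],p[1],p[2]+.0146,71.8,t),(0,0,255),3)
    u=(proj(c,[*p])[0]*3).astype(int); return im[u[1]-160:u[1]+160,u[0]-130:u[0]+130]
cv2.imwrite("pics/tu.png",np.hstack([crop(t) for t in(None,12,18)]))
goto((.4855,.034,.009),71.8)
E
```

```text
t 15.8 torque tool [ 0.0117 -0.0315 -0.0109] sd [0.0335 0.0332 0.0335] F [-0.11  0.21 -3.33]
[-9.00000e-04 -4.13257e+01  2.38280e+01 -6.10000e-03  2.50000e-02
 -0.00000e+00]
t 15.9 tcp [ 0.4905 -0.1466  0.1143] xang 71.8 tilt 0.0 w 0.0593  MOVE [ 3.401 -1.223  2.106] roll 0.0
```

View pics/tu.png

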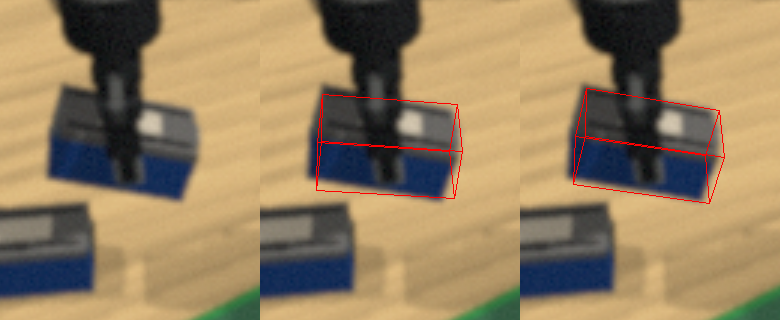

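The joint-5 torque jumped by about 0.075 N m when the middle case was tipped, so its ball is loose. I'll set it down and test the right case.

Call:
move_arm([
  [50, [0.7, -0.2, 0], 0],
  [50, [1.6, -0.6, 0], 0],
  [50, [2.5, -0.9, 0], 0],
  [50, [3.2, -1.15, 0.3], 0],
  [50, [3.4, -1.22, 0.8], 0],
  [50, [3.4, -1.22, 1.3], 0],
  [50, [3.4, -1.22, 1.7], 0],
  [50, [3.4, -1.22, 1.85], 0],
  [50, [3.4, -1.22, 2.0], 0],
  [50, [3.4, -1.22, 2.13], 0],
])

```text
clock: 16.9
eef_pos: [0.4877, 0.0325, 0.0108]
tool_rot: [0.81, 0.586, 0.001, 0.002]
ft_force: [-3.2, -5.1, 17.1]
grip_width: 0.0593
```

Call:
move_arm([
  [50, [0, 0, 0], 0],
  [50, [0, 0, 0.04], 0],
  [85, [0, 0, 0], 0],
  [85, [0, 0, 0], 0],
  [85, [0, 0, 0], 0],
  [85, [0, 0, -0.4], 0],
  [85, [0, 0, -1.0], 0],
  [85, [0, 0, -1.6], 0],
  [85, [-1.0, 0.0, -2.0], 0],
  [85, [-2.0, 0.0, -2.0], 0],
])

```text
clock: 17.9
eef_pos: [0.4582, -0.0577, 0.1106]
tool_rot: [0.809, 0.588, 0.002, 0.002]
ft_force: [1.0, -0.4, -1.1]
grip_width: 0.0848
```

```bash
python3 - <<'E'
from h import *
c=grab("top","t8"); s=grab("scene"); cv2.imwrite("pics/s8.png",cv2.resize(s["color"][80:280,160:420,::-1],None,fx=3,fy=3))
print(fit(c,.457,.27,1.53)); print(fit(c,.4855,.034,1.25));print(fit(c,.4605,-.238,1.25))
goto((.4605,-.238,.09),71.8)
E
```

```text
(array([0.4565523 , 0.26531914, 1.4902675 ]), np.float64(70.62352941176471), np.float32(905.0))
(array([ 0.47701108, -0.02025301,  1.43559463]), np.float64(1379.5686274509803), np.float32(2274.0))
(array([ 0.47386087, -0.18477089,  1.38152217]), np.float64(1202.894117647059), np.float32(2053.0))
t 18.0 tcp [ 0.4543 -0.0618  0.1085] xang 71.4 tilt 0.11 w 0.0848  MOVE [-3.299  1.241  0.377] roll -0.06
```

View pics/t8.png

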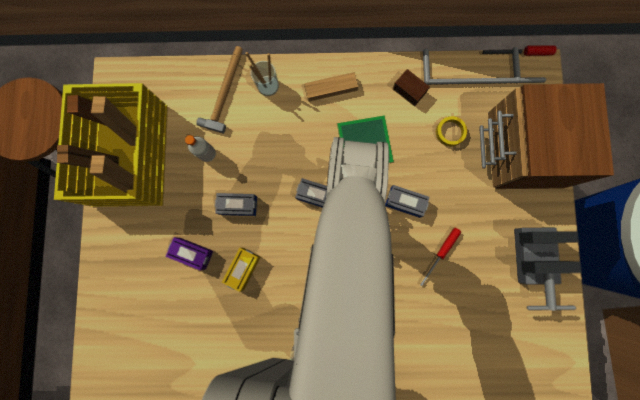

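View pics/s8.png

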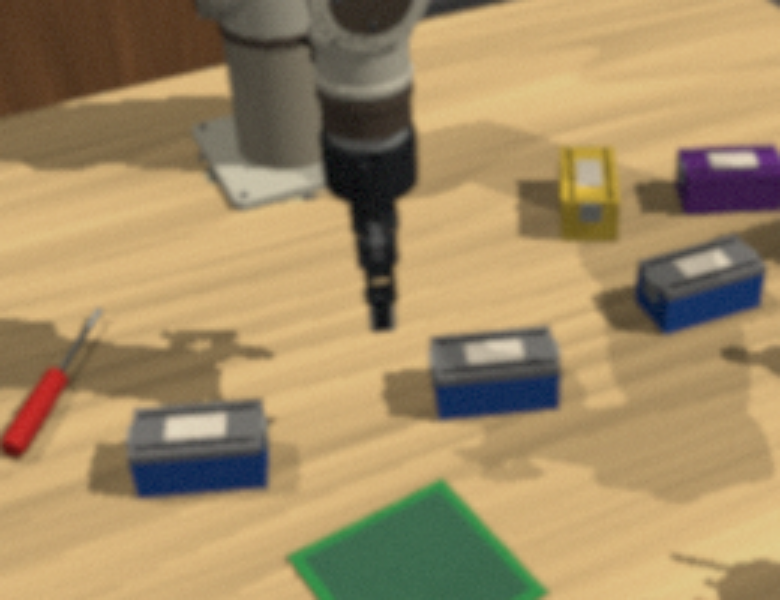

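Call:
move_arm([
  [85, [-0.7, 0.3, 0], -0.06],
  [85, [-1.5, 0.6, 0], -0.06],
  [85, [-2.4, 1.0, 0], -0.06],
  [85, [-3.1, 1.24, 0], -0.06],
  [85, [-3.35, 1.24, 0], -0.06],
  [85, [-3.35, 1.24, 0], -0.06],
  [85, [-3.35, 1.24, 0], -0.06],
  [85, [-3.35, 1.24, 0], -0.06],
  [85, [-3.35, 1.24, 0], -0.06],
  [85, [-3.35, 1.24, 0], -0.06],
])

```text
clock: 19.0
eef_pos: [0.4624, -0.2351, 0.1078]
tool_rot: [0.808, 0.59, 0.0, -0.0]
ft_force: [0.7, -0.6, 0.3]
grip_width: 0.085
```

```bash
python3 - <<'E'
from h import *
c=grab("top"); o=get_obs(); 
s=grab("scene"); cv2.imwrite("pics/s9.png",cv2.resize(s["color"][80:280,160:420,::-1],None,fx=3,fy=3))
cv2.imwrite("pics/t9.png",cv2.resize(c["color"][150:250,280:440,::-1],None,fx=4,fy=4))
print(fit(c,.4855,.034,1.25))
goto((.461,-.240,.009),71.8)
im=cv2.resize(s["color"][:,:,::-1],None,fx=3,fy=3)
draw(im,s,box(.461,-.24,np.radians(71.8)),(0,0,255),3);cv2.imwrite("pics/s9.png",im[480:800,540:1000])
E
```

```text
(array([0.48417938, 0.02639071, 1.2460078 ]), np.float64(81.49411764705883), np.float32(851.0))
t 19.1 tcp [ 0.4623 -0.2355  0.1078] xang 72.2 tilt 0.01 w 0.0852  MOVE [-9.400e-02  1.000e-03  1.977e+00] roll 0.07
```

View pics/s9.png

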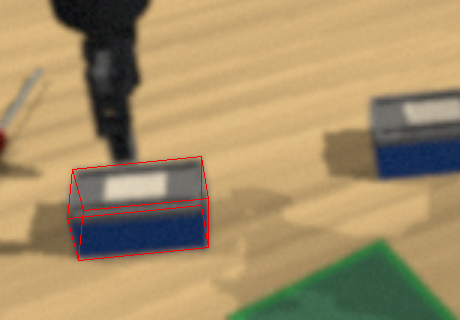

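View pics/t9.png

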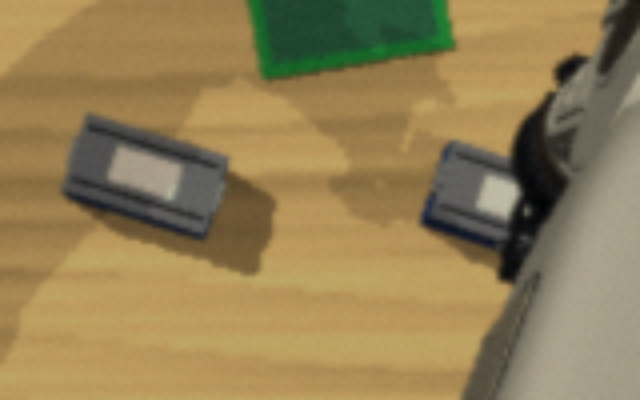

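Call:
move_arm([
  [85, [-0.1, 0, 0.3], 0.07],
  [85, [-0.1, 0, 0.9], 0.07],
  [85, [-0.1, 0, 1.5], 0.07],
  [85, [-0.1, 0, 1.9], 0.07],
  [85, [-0.1, 0, 1.97], 0.07],
  [85, [-0.1, 0, 1.97], 0.07],
  [50, [-0.1, 0, 1.97], 0.07],
  [50, [-0.1, 0, 1.97], 0.07],
  [50, [-0.1, 0, 1.97], 0.07],
  [50, [-0.1, 0, 1.97], 0.07],
])

```text
clock: 20.1
eef_pos: [0.4621, -0.2417, 0.011]
tool_rot: [0.81, 0.586, 0.001, 0.002]
ft_force: [0.6, 0.7, 6.9]
grip_width: 0.0592
```

Call:
move_arm([
  [50, [0, 0, -0.3], 0],
  [50, [0, 0, -0.8], 0],
  [50, [0, 0, -1.4], 0],
  [50, [0, 0, -1.9], 0],
  [50, [0, 0, -2.0], 0],
  [50, [0, 0, -2.0], 0],
  [50, [0, 0, -2.0], 0],
  [50, [0, 0, -2.0], 0],
  [50, [0, 0, -2.0], 0],
  [50, [0, 0, -2.0], 0],
])

```text
clock: 21.1
eef_pos: [0.4601, -0.2406, 0.1082]
tool_rot: [0.81, 0.586, -0.0, -0.001]
ft_force: [-0.1, -0.0, -2.2]
grip_width: 0.0594
```

```bash
python3 - <<'E'
from h import *
tq(8);print(get_obs()["tau"].round(4))
c=grab("top"); print(fit(c,.4842,.027,1.25))
w=71.6
u=np.array([np.cos(np.radians(w)),np.sin(np.radians(w))])
p=np.array([.4845,.0275])-u*.096; print(p); goto((*p,.088),w);
E
```

```text
t 21.45 torque tool [0.0014 0.0034 0.0001] sd [0.0213 0.0312 0.0193] F [ 0.42  0.05 -2.54]
[-5.00000e-04 -4.18759e+01  2.35611e+01  1.20000e-03  4.20000e-03
 -0.00000e+00]
(array([0.48434123, 0.02646705, 1.24132707]), np.float64(84.84313725490196), np.float32(849.0))
[ 0.45419769 -0.0635921 ]
t 21.55 tcp [ 0.4607 -0.2409  0.1093] xang 71.7 tilt 0.01 w 0.0593  MOVE [ 3.328 -1.234  0.425] roll 0.02
```

Call:
move_arm([
  [50, [0.5, -0.2, 0], 0],
  [50, [1.2, -0.4, 0], 0],
  [50, [2.1, -0.8, 0], 0],
  [50, [2.9, -1.1, 0], 0],
  [50, [3.33, -1.23, 0.1], 0],
  [50, [3.33, -1.23, 0.3], 0],
  [50, [3.33, -1.23, 0.43], 0],
  [50, [3.33, -1.23, 0.43], 0],
  [50, [3.33, -1.23, 0.43], 0],
  [50, [3.33, -1.23, 0.43], 0],
])

```text
clock: 22.55
eef_pos: [0.4546, -0.0645, 0.0879]
tool_rot: [0.811, 0.585, 0.0, 0.0]
ft_force: [0.4, -0.6, -3.0]
grip_width: 0.0594
```

```bash
python3 - <<'E'
from h import *
tq(3);print(get_obs()["tau"].round(4))
c=grab("scene"); cv2.imwrite("pics/s10.png",cv2.resize(c["color"][80:280,160:420,::-1],None,fx=3,fy=3))
goto((.4542,-.0636,.040),71.6)
E
```

```text
t 22.65 torque tool [ 0.0073  0.0069 -0.011 ] sd [0.0401 0.0583 0.0128] F [-0.07 -0.42 -2.86]
[-2.6500e-02 -3.6279e+01  2.2116e+01 -3.1000e-03  3.1000e-03 -5.0000e-04]
t 22.75 tcp [ 0.4546 -0.064   0.0879] xang 71.7 tilt 0.03 w 0.059  MOVE [ 0.005 -0.01   0.959] roll 0.02
```

View pics/s10.png

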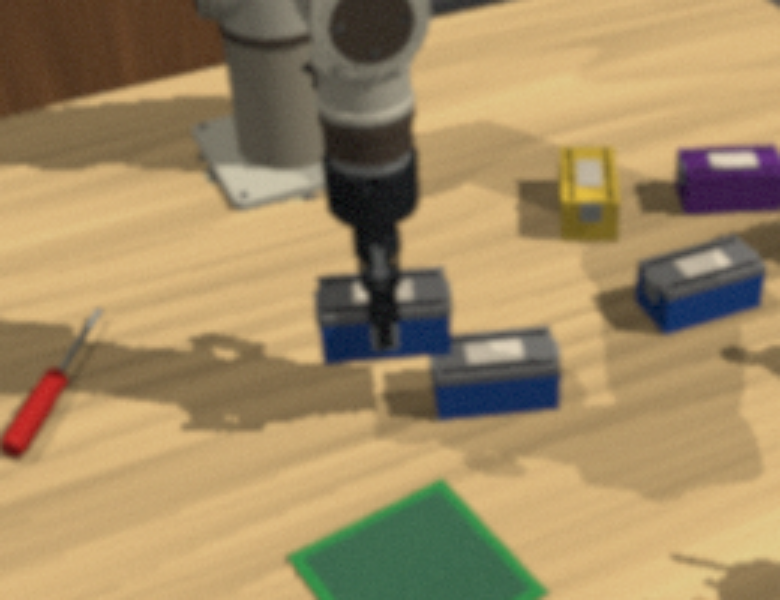

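Call:
move_arm([
  [50, [0, 0, 0.25], 0],
  [50, [0, 0, 0.45], 0],
  [50, [0, 0, 0.53], 0],
  [50, [0, 0, 0.6], 0],
  [50, [0, 0, 0.7], 0],
  [50, [0, 0, 0.78], 0],
  [50, [0, 0, 0.85], 0],
  [50, [0, 0, 0.92], 0],
  [50, [0, 0, 0.98], 0],
  [50, [0, 0, 0.98], 0],
])

```text
clock: 23.75
eef_pos: [0.456, -0.0667, 0.0411]
tool_rot: [0.811, 0.585, -0.0, 0.004]
ft_force: [-4.5, -9.6, 13.1]
grip_width: 0.0592
```

Call:
move_arm([
  [50, [0, 0, -0.3], 0],
  [50, [0, 0, -0.6], 0],
  [50, [0, 0, -1.0], 0],
  [50, [0, 0, -1.3], 0],
  [50, [0, 0, -1.5], 0],
  [50, [0, 0, -1.5], 0],
  [50, [0, 0, -1.5], 0],
  [50, [0, 0, -1.5], 0],
  [50, [0, 0, -1.5], 0],
  [50, [0, 0, -1.5], 0],
])

```text
clock: 24.75
eef_pos: [0.4539, -0.0634, 0.1131]
tool_rot: [0.81, 0.586, -0.001, -0.0]
ft_force: [0.4, -0.3, -2.0]
grip_width: 0.0593
```

```bash
python3 - <<'E'
from h import *
tq(8);print(get_obs()["tau"].round(4))
c=grab("scene");o=get_obs();p=o["eef_pos"]
def crop(t):
    im=cv2.resize(c["color"][:,:,::-1],None,fx=3,fy=3)
    if t is not None: draw(im,c,tbox(p[0],p[1],p[2]+.0146,71.8,t),(0,0,255),3)
    u=(proj(c,[*p])[0]*3).astype(int); return im[u[1]-160:u[1]+160,u[0]-130:u[0]+130]
cv2.imwrite("pics/tv.png",np.hstack([crop(t) for t in(None,-12,-18)]))
goto((.45,-.24,.009),71.8)
E
```

```text
t 25.1 torque tool [-0.0042 -0.0204  0.0128] sd [0.031  0.0212 0.0268] F [ 0.2  -0.06 -2.56]
[ 2.00000e-04 -3.57914e+01  2.30726e+01 -6.00000e-04  1.09000e-02
 -0.00000e+00]
t 25.2 tcp [ 0.4544 -0.0635  0.1138] xang 71.7 tilt 0.01 w 0.0593  MOVE [-3.379  1.022  2.095] roll -0.01
```

View pics/tv.png

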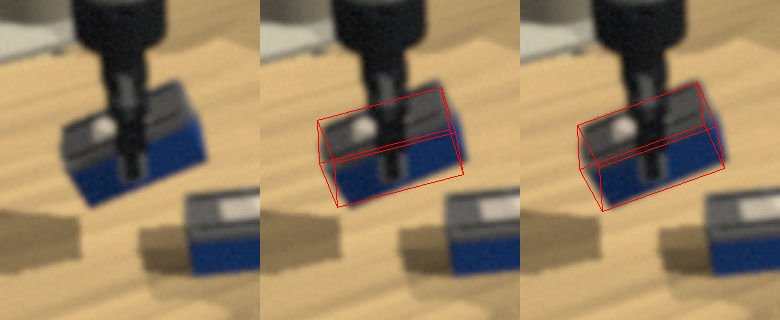

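The right case tipped by about 20° with almost no torque shift, so it's silent. I'll put it back and then take the middle case.

Call:
move_arm([
  [50, [-0.7, 0.2, 0], 0],
  [50, [-1.6, 0.5, 0], 0],
  [50, [-2.5, 0.8, 0], 0],
  [50, [-3.2, 1.0, 0.3], 0],
  [50, [-3.38, 1.02, 0.8], 0],
  [50, [-3.38, 1.02, 1.3], 0],
  [50, [-3.38, 1.02, 1.65], 0],
  [50, [-3.38, 1.02, 1.8], 0],
  [50, [-3.38, 1.02, 1.95], 0],
  [50, [-3.38, 1.02, 2.1], 0],
])

```text
clock: 26.2
eef_pos: [0.4541, -0.2384, 0.0129]
tool_rot: [0.81, 0.587, 0.004, 0.002]
ft_force: [2.1, 11.3, 20.1]
grip_width: 0.0592
```

Call:
move_arm([
  [50, [0, 0, 0.02], 0],
  [50, [0, 0, 0.04], 0],
  [85, [0, 0, 0], 0],
  [85, [0, 0, 0], 0],
  [85, [0, 0, 0], 0],
  [85, [0, 0, -0.4], 0],
  [85, [0, 0, -1.0], 0],
  [85, [0, 0, -1.6], 0],
  [85, [1.0, 0.0, -2.0], 0],
  [85, [2.0, 0.0, -2.0], 0],
])

```text
clock: 27.2
eef_pos: [0.4822, -0.1498, 0.1114]
tool_rot: [0.812, 0.584, 0.002, 0.002]
ft_force: [1.6, -0.8, -0.1]
grip_width: 0.085
```

```bash
python3 - <<'E'
from h import *
c=grab("top"); s=grab("scene")
im=cv2.resize(s["color"][:,:,::-1],None,fx=3,fy=3)
draw(im,s,box(.4845,.027,np.radians(71.6)),(0,0,255),3);cv2.imwrite("pics/s11.png",im[350:850,480:1240])
for g in((.457,.27,1.53),(.4843,.027,1.25),(.455,-.24,1.25)): print(fit(c,*g))
goto((.4845,.027,.009),71.3)
E
```

```text
(array([0.45659845, 0.26540584, 1.49072866]), np.float64(74.56078431372549), np.float32(901.0))
(array([0.48742358, 0.03040509, 1.2387997 ]), np.float64(79.4627450980392), np.float32(860.0))
(array([ 0.50933138, -0.27096395,  1.12300181]), np.float64(3711.2039215686273), np.float32(4742.0))
t 27.3 tcp [ 0.4819 -0.1442  0.1093] xang 72.1 tilt 0.15 w 0.0847  MOVE [ 3.271 -1.005  2.012] roll 0.14
```

View pics/s11.png

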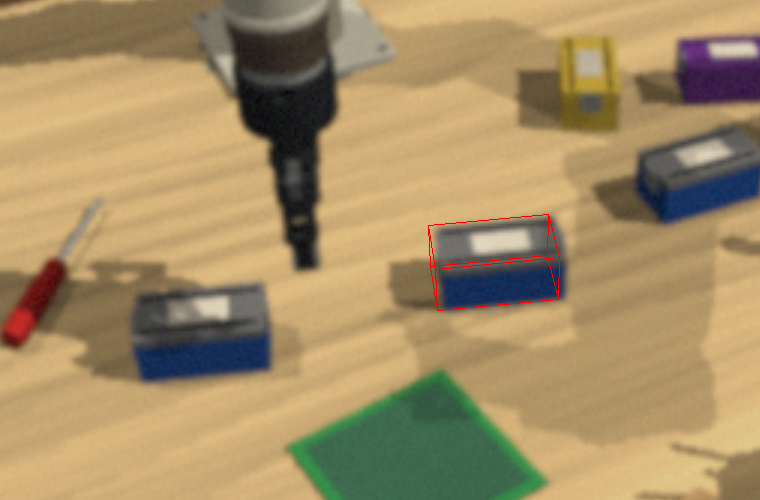

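Call:
move_arm([
  [85, [0.8, -0.3, 0], 0.14],
  [85, [1.7, -0.6, 0], 0.14],
  [85, [2.6, -0.9, 0], 0.14],
  [85, [3.2, -0.97, 0], 0.14],
  [85, [3.37, -0.97, 0], 0.14],
  [85, [3.37, -0.97, 0.2], 0.14],
  [85, [3.37, -0.97, 0.8], 0.14],
  [85, [3.37, -0.97, 1.5], 0.14],
  [85, [3.37, -0.97, 1.9], 0.14],
  [85, [3.37, -0.97, 2.0], 0.14],
])

```text
clock: 28.3
eef_pos: [0.4835, 0.0247, 0.0052]
tool_rot: [0.815, 0.579, -0.003, -0.002]
ft_force: [-0.7, -0.2, -0.0]
grip_width: 0.0848
```

Call:
move_arm([
  [85, [0, 0, 0], 0],
  [50, [0, 0, 0], 0],
  [50, [0, 0, 0], 0],
  [50, [0, 0, 0], 0],
  [50, [0, 0, 0], 0],
  [50, [0, 0, -0.3], 0],
  [50, [0, 0, -0.8], 0],
  [50, [0, 0, -1.4], 0],
  [50, [0, 0, -2.0], 0],
  [50, [0, 0, -2.0], 0],
])

```text
clock: 29.3
eef_pos: [0.4896, 0.0271, 0.1124]
tool_rot: [0.814, 0.58, 0.003, 0.002]
ft_force: [0.9, -0.1, -3.0]
grip_width: 0.0593
```

```bash
python3 - <<'E'
from h import *
camera("top");camera("top");tq(6);print(get_obs()["tau"].round(4))
# centre of case above mat: centre height .20 -> TCP .185
goto((.6487,-.1254,.185))
E
```

```text
t 29.65 torque tool [-0.0198 -0.0656 -0.0085] sd [0.0429 0.0327 0.0352] F [-0.17 -0.08 -3.19]
[ 7.30000e-03 -3.91306e+01  2.32996e+01  1.34000e-02  5.00000e-02
 -2.00000e-04]
t 29.7 tcp [0.4857 0.0267 0.1072] xang 70.9 tilt 0.17 w 0.0591  MOVE [-1.81   4.072 -1.564] roll 0
```

Call:
move_arm([
  [50, [-0.1, 0.2, -0.4], 0],
  [50, [-0.3, 0.6, -0.9], 0],
  [50, [-0.5, 1.1, -1.3], 0],
  [50, [-0.8, 1.7, -1.56], 0],
  [50, [-1.0, 2.3, -1.56], 0],
  [50, [-1.3, 2.9, -1.56], 0],
  [50, [-1.5, 3.4, -1.56], 0],
  [50, [-1.7, 3.8, -1.56], 0],
  [50, [-1.8, 4.0, -1.56], 0],
  [50, [-1.81, 4.07, -1.56], 0],
])

```text
clock: 30.7
eef_pos: [0.6497, -0.1265, 0.1847]
tool_rot: [0.815, 0.579, -0.001, -0.001]
ft_force: [-0.7, 0.7, -3.3]
grip_width: 0.0592
```

Call:
move_arm([
  [50, [0, 0, 0], 0],
  [50, [0, 0, 0], 0],
  [50, [0, 0, 0], 0],
  [50, [0, 0, 0], 0],
  [50, [0, 0, 0], 0],
  [50, [0, 0, 0], 0],
  [50, [0, 0, 0], 0],
  [50, [0, 0, 0], 0],
  [50, [0, 0, 0], 0],
  [50, [0, 0, 0], 0],
])

```text
clock: 31.7
eef_pos: [0.6494, -0.1253, 0.1866]
tool_rot: [0.815, 0.58, -0.0, -0.0]
ft_force: [0.1, -0.8, -3.5]
grip_width: 0.0592
```

```bash
python3 - <<'E'
from h import *
tq(4);o=get_obs();print(o["tau"].round(4),o["joint_vel"].round(3))
goto((.6487,-.1254,.185))
p=o["eef_pos"]
s=grab("scene");im=cv2.resize(s["color"][:,:,::-1],None,fx=2,fy=2);draw(im,s,tbox(p[0],p[1]+.004,p[2]+.0146,70.9,0),(0,0,255),2);cv2.imwrite("pics/s12.png",im[60:660,200:1000])
c=grab("top","t12")
print(fit(c,.457,.265,1.49),fit(c,.455,-.24,1.25))
E
```

```text
t 31.85 torque tool [-0.0071 -0.0557  0.0222] sd [0.0091 0.0252 0.0369] F [ 0.08 -0.33 -2.97]
[ 2.00000e-04 -5.55231e+01  2.67759e+01 -1.40000e-02  4.17000e-02
  0.00000e+00] [-0.002 -0.     0.     0.     0.    -0.   ]
t 31.9 tcp [ 0.6494 -0.1254  0.1866] xang 70.9 tilt 0.0 w 0.0596  MOVE [-0.006 -0.014  0.032] roll 0
(array([0.45681072, 0.26547808, 1.49048231]), np.float64(79.47450980392156), np.float32(895.0)) (array([ 0.48036951, -0.22537776,  1.19998944]), np.float64(2880.8392156862747), np.float32(3883.0))
```

View pics/s12.png

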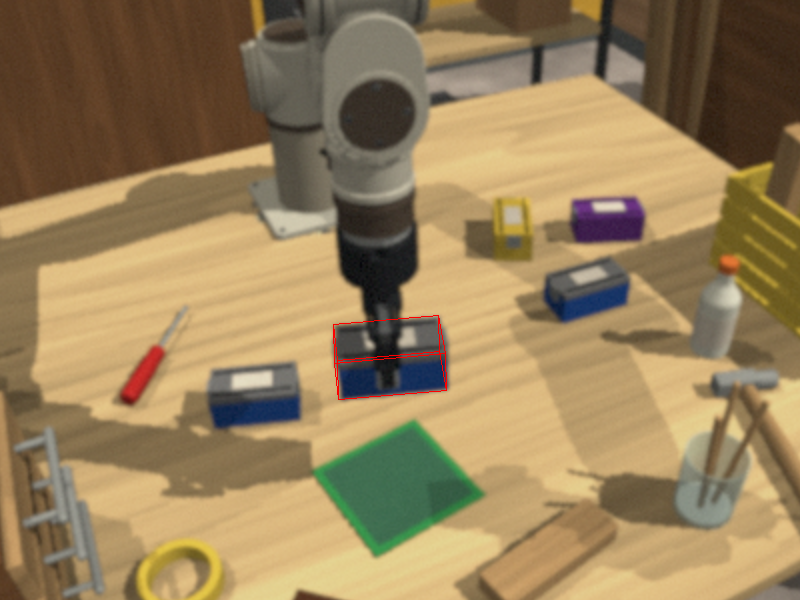

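View pics/t12.png

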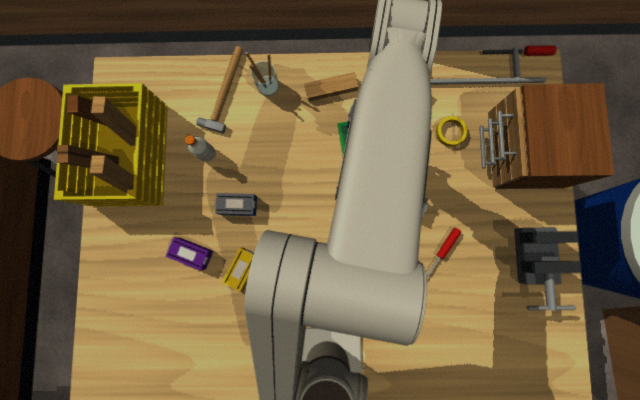

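```bash
python3 -c "
from workcell import *
print(job_done(), get_obs()['eef_pos'])"
```

```text
the job is handed in; nothing more can be done
the job is handed in; nothing more can be done
```

The middle case is the one that rattles. I handed the job in at about 32 s, with that case held level and still over the middle of the green mat. `job_done()` reports no verdict, so success isn't confirmed.

**Tipping:** the moves can't tilt the tool. I lifted each case, pressed one of its ends on a neighbouring case so it turned in the grip, and raised it still tilted. Box overlays on the scene camera put the tilt at about 16–20° for all three. I then pressed each case flat on the bench and released it, in the order left, middle, right.

**Which case rattles:** I judged this from the wrist joint's torque (joint 5) before and after tipping, since the force sensor was too noisy alone:

| Case | Joint-5 torque before → after tipping | Reading |
|---|---|---|
| Left | not read before; −0.004 N m after | silent |
| Middle | −0.050 → +0.025 N m | ball shifted |
| Right | +0.004 → +0.011 N m | silent |

When I picked the middle case up again it read about +0.05 N m, with the ball still at one end. The middle case's very first lift read only −0.008 N m. I take that as the ball lying near the centre before the arm moved.

**Last checks:**
- **Held case:** the gripper was within 1 mm of the mat centre as seen from above. The case centre was about 0.20 m above the bench, the arm was still, and the level box overlay matched the picture.
- **Other two cases:** both stood upright and released in the last pictures. They ended up slightly off their starting positions.
- **Bystanders:** none looked moved in the pictures, but I didn't measure them.
- **Right case:** the arm hid it from the top camera at the end, so its final fit failed. I relied on the scene camera view for it.

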